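Load a battery pack into the sprung charging cradle

ROBOT

A 6-joint arm with a two-finger parallel gripper is mounted at the origin on the work surface. World frame = base frame: x ahead of the robot, y to its left, z up, the work surface at z = 0. Lengths are in m, angles in rad, forces in N, time in s.
With the tool pointing down it reaches from about 0.375 to 0.975 m from the base axis. Payload 3.8 kg.
Tool frame: the origin (TCP) lies at the very end of the fingers, on their centre line; the grasp point (between the pads) lies 19 mm behind it; z points along the fingers, y is the line along which they close (so a half turn about z gives the same grasp; the last joint's range is limited). The gripper opens to 85 mm and grips with 20 to 120 N. Pads are 22 mm wide; open, the fingers measure 114 mm over their backs; the gripper's body (76 mm by 85 mm) begins 54 mm behind the grasp point. The pads swing forward as they close: fully open they stand 13 mm farther back than shut.
Start: joints at [1.246, 0.264, 1.604, -0, 1.274, -0.037], TCP at [0.192, 0.647, 0.231] pointing down, gripper open.
Joint ranges: [-2.63, 2.63], [-0.94, 2.18], [0.31, 2.57], [-1.31, 4.45], [0, 2.66], [-2.55, 2.55]. Speed limits (rad/s): [2.57, 2.57, 3.14, 3.14, 3.14, 3.14].

INTERFACE

Orientations are given as a rotation vector (axis times angle).
In Python, from workcell import monitor, viewer, job gives the robot as it stands. The module is installed in compiled form; this text tells all that it offers.
- The arm moves only by the tool step_arm, never from a script. Its argument "series" is one flat list of numbers, 4 for each row, row after row: the shift along the tool's x, y, z in m, then the turn about the tool's z in rad. A call has 1 to 8 rows; each row is the pose to reach, as a shift and turn from the pose commanded when the call began, along the tool's axes at that moment; what a row does not reach only later rows make up. A row lasts 1/8 s, in which the tool goes at most 62.5 mm and 10.7 degrees, less where a joint would pass 70% of its speed; a pose out of reach is approached as far as the arm can. A call with a gripper value outside its range is refused whole. "gripper" is the opening, from 0 (shut) to 1 (fully open), set as the call begins (left out, the last holds). The fingers move at their own pace and stop on an object; "newtons" is the grip in N (left out, the last holds). Time passes only in rows, so rows that repeat a pose let the fingers close. It gives the time, the measured TCP pose, the force, the opening and the grip force at its end, in the units of the state.
- monitor.read_state(): the state, without advancing time (a new reading comes with each control period).
- viewer.read_camera(name): name is "scene" or "side" or "wrist"; returns a dict with "image" (400x640x3 uint8, red, green, blue), "intrinsics" (3x3 intrinsics, pixels), "distortion" ([k1, k2, p1, p2, k3] as OpenCV has them; the pictures are not rectified), "T" (4x4, takes a point from camera to world coordinates); the wrist camera has in their place "hand_eye" (4x4, takes a point from camera to tool coordinates, whose origin is the TCP and whose axes are the flange's). Camera axes: x right, y up, looking along -z (the intrinsics and any distortion apply to the point x, -y, -z); pixel columns grow to the right and rows downward; lengths in m; the calibration is good to about 2 mm. A picture is of the moment at which its call begins: read the wrist's pose just before it. There is no depth.
- job.finish_job(): hands the job in; it is judged then, once.
Trained networks look in a picture, given as the dict that the camera call returned (one of the last four; its "shot" number tells which), for a name from the list of things; names that differ only in an ending like _2 or _b are one class to them, and where a whole thing is asked for, a point or a joint stands for the part that bears it (a point fixed in the world has none). Each returns a list of dicts, best first, with "score" (0 to 1); they miss things now and then, are a little off and sometimes report something else, mostly with a low value. They report only what shows in the picture. A call takes as long as a camera call. They do not tell look-alikes from the thing itself.
- viewer.boxes_of(picture, label): "extent" ([centre column, centre row, width, height] in pixels, round what is visible of it).
- viewer.spot_point(picture, label): "point" ([column, row] in pixels: a listed point, or the origin of a listed thing).
The state is a dict: "time": time; "q": joint angles; "joint_vel": joint speeds; "joint_torque": joint torques, N m; "tool_pos": TCP position; "tcp_rot": TCP orientation; "wrist_force": force on the tool from outside, world axes, zero at the start; "torque": the same for the moment, N m; "width": opening from 0.0 (shut) to 1.0 (fully open); "grip_force": force on a finger pad.
Only numpy, scipy, OpenCV 4.12 (cv2) and the standard library are available. Lean on these libraries where they do the work, as an engineer would, in place of code of your own. Each camera call takes 0.05 s, during which the arm holds its last target. There are 200 camera calls.

TASK

Take the red handle of the charging cradle and draw its sprung jaw out to its stop, wherever that has been set, until the catch holds it open by itself. Then lay the blue battery pack flat in the open bay with its yellow brass-socket end towards the black contact block, let go of it, and press the yellow release plate so that the jaw springs in and clamps the pack against the contacts. Feel for the stop rather than hauling on it: the cradle must stay where it stands. Leave the wheel, can and bottle where they are.

Things in the scene. Friction and masses are not known exactly. Their poses are not given: they have to be found in the camera images.
- cradle: Charging cradle on a dark steel base plate, loose on the table (4 kg; slides if dragged with over about 20 N). Origin on the underside, z up; x = slide direction, pointing the way the jaw is pulled out. Plate: x -160..160, y -110..45, z 0..12 mm; the bay floor is its top. An aluminium end plate stands at x 148..160, top z 40.
- contact (a point): Where the pack's end belongs: middle of the inner face of the fixed black contact block (30 mm long, 60 wide, top 42 mm over the table) at the cradle's -x end: cradle x -130, y 0, z 24.5 mm; axes as the cradle's. From here the bay runs along +x; low ribs (tops 18 mm over the table, inner faces at y -27.5 and 27.5, 150 mm long) guide the pack.
- jaw (a joint): Sprung jaw, m pulled out along cradle x; starts home at 0. Bay length = 125 mm + joint; about 0.014 with a pack clamped. Spring pull home 4.2 N at 0, +0.3 N per 10 mm. Its stop is set anywhere from 48 to 93 mm, differs each time, not reported; there the pull stiffens sharply. The catch (2 to 4 N of drag over the last 25 mm) holds 3 mm before the stop; let go earlier and the jaw runs home.
- jaw_grip (a point): Grip point on the jaw's red upright handle plate: 12 mm thick along cradle x, 50 mm wide along y, 35 mm high; on its mid plane, 12 mm below its top edge (top 84 mm over the table). Under the handle, below 49 mm, is the blue jaw block, 20 mm along x, 44 mm wide. Axes as the cradle's; moves with the jaw.
- release (a joint): Sprung release plate, rad: 0 up (start, catch active), 0.4 fully pressed. From about 0.25 the catch is lifted clear and a caught jaw runs home. Takes about 2 to 4 N at its middle; springs back up by itself.
- release_pad (a point): Centre of the top of the yellow release plate beside the jaw's track: 110 mm along cradle x, 30 mm along y, 42 mm over the table at rest; pressed straight down about 11 mm it reaches its solid end. Hinged along cradle x, 28 mm from this point on the +y side. Axes as the cradle's.
- pack: Blue and black hard-case battery pack 139 x 47 x 25 mm (x, y, z), about 0.3 kg, lying flat. Origin at the centre of its underside, z up; its +x end is yellow with two brass sockets. In the cradle that end points to the contact block, so the two x axes point in contrary ways.
- pack_term (a point): Centre of the pack's yellow end face with the brass sockets, 69.5 mm from the pack's centre along its +x, 12.5 mm above its underside.
- wheel: Bystander: black model-car tyre with white rim lying flat, 65 mm across, 26 mm high; origin centre of underside.
- spray: Bystander: yellow spray can, 52 mm across, 140 mm high, standing; origin centre of underside.
- oil: Bystander: small bottle, 40 mm across, 100 mm high, standing; origin centre of underside.
Not all that is in view belongs to the job. What is meant by the pack is not green or purple, and is the smaller of those in its own colour.

How it is judged:
By the outcome, as a careful person would: the job done as asked, in the order asked, and still so for the second after the job is handed in, with the robot touching nothing.
It also fails if it takes over 64 s, if anything falls off the work surface, if the arm or the gripper's body presses on something with over 40 N, if the wrist force passes 120 N, or if a joint passes its speed limit or range.

## Working session

There is one attempt and no reset: what is moved stays moved. The work goes in short steps, Python scripts to look and compute and a tool call to move; the robot and the scene stay as the last step left them, time stands still between calls to the robot, and variables do not carry over. Pictures are saved under pics/ and viewed, at most 10 in all, crops included, and the job is handed in when it is done.

Besides the shell and the picture viewer there is one more tool, called after "Call:" by a JSON object that holds its "op" and its "data". step_arm: Moves the arm, as the interface text tells. Its arguments: {"type":"object","properties":{"series":{"type":"array"},"gripper":{"type":"number"},"newtons":{"type":"number"}},"required":["series"]}

```bash
mkdir -p pics
cat > h.py <<'E'
import numpy as np, cv2
from scipy.spatial.transform import Rotation as R
from workcell import monitor, viewer, job
def cam(name):
    s=monitor.read_state(); p=viewer.read_camera(name)
    if name=="wrist":
        T=np.eye(4);T[:3,:3]=R.from_rotvec(s["tcp_rot"]).as_matrix();T[:3,3]=s["tool_pos"]
        p["W"]=T@np.array(p["hand_eye"])
    else: p["W"]=np.array(p["T"])
    return p
def ray(p,px):
    u=cv2.undistortPoints(np.array([[px]],float),np.array(p["intrinsics"]),np.array(p["distortion"]))[0,0]
    d=p["W"][:3,:3]@np.array([u[0],-u[1],-1.]); return p["W"][:3,3],d/np.linalg.norm(d)
def atz(p,px,z):
    o,d=ray(p,px); return o+d*(z-o[2])/d[2]
def tri(obs):
    A=np.zeros((3,3));b=np.zeros(3);rs=[ray(p,px) for p,px in obs]
    for o,d in rs:
        M=np.eye(3)-np.outer(d,d);A+=M;b+=M@o
    x=np.linalg.solve(A,b); return x,max(np.linalg.norm(np.cross(x-o,d)) for o,d in rs)
def proj(p,X):
    c=np.linalg.inv(p["W"])@np.append(X,1); 
    return cv2.projectPoints(np.array([[c[0],-c[1],-c[2]]]),np.zeros(3),np.zeros(3),np.array(p["intrinsics"]),np.array(p["distortion"]))[0].ravel()
def save(p,f,crop=None,k=1):
    im=p["image"][:,:,::-1]
    if crop: x0,y0,x1,y1=crop; im=im[y0:y1,x0:x1]
    cv2.imwrite(f,cv2.resize(im,None,fx=k,fy=k,interpolation=cv2.INTER_CUBIC))
E
cat > a.py <<'E'
from h import *
np.set_printoptions(precision=4,suppress=True)
s=monitor.read_state();print({k:np.round(v,3) for k,v in s.items()})
P={}
for n in("scene","side"):
    p=cam(n);P[n]=p;save(p,f"pics/{n}0.png")
    for l in("cradle","contact","jaw_grip","release_pad","pack","pack_term"):
        print(n,l,[(np.round(d["point"]).tolist(),round(d["score"],2)) for d in viewer.spot_point(p,l)[:4]])
    print(n,"packbox",[(np.round(d["extent"]).tolist(),round(d["score"],2)) for d in viewer.boxes_of(p,"pack")[:5]])
E
python3 a.py; python3 -c "
import cv2,numpy as np
a=cv2.imread('pics/scene0.png');b=cv2.imread('pics/side0.png')"
```

```text
{'time': np.float64(0.0), 'q': array([ 1.246,  0.265,  1.605, -0.   ,  1.274, -0.037]), 'joint_vel': array([-0.001, -0.   , -0.   , -0.001,  0.   , -0.001]), 'joint_torque': array([  0.002, -51.511, -36.732,   0.   ,   0.013,  -0.   ]), 'tool_pos': array([0.191, 0.647, 0.23 ]), 'tcp_rot': array([-0.45 , -3.109,  0.003]), 'wrist_force': array([ 0.47 ,  0.541, -0.057]), 'torque': array([-0.049, -0.062, -0.016]), 'grip_force': np.float64(0.0), 'width': np.float64(1.001)}
scene cradle [([368.0, 202.0], 0.69)]
scene contact [([328.0, 195.0], 0.71)]
scene jaw_grip [([371.0, 180.0], 0.55), ([276.0, 258.0], 0.22)]
scene release_pad []
scene pack [([330.0, 278.0], 0.92), ([151.0, 201.0], 0.89), ([261.0, 212.0], 0.88), ([413.0, 260.0], 0.8)]
scene pack_term [([240.0, 213.0], 0.77), ([138.0, 184.0], 0.69), ([426.0, 230.0], 0.62), ([359.0, 284.0], 0.6)]
scene packbox [([150.0, 196.0, 44.0, 39.0], 0.86), ([413.0, 254.0, 44.0, 49.0], 0.85), ([331.0, 277.0, 54.0, 31.0], 0.79), ([260.0, 209.0, 44.0, 18.0], 0.7)]
side cradle [([327.0, 260.0], 0.93), ([256.0, 353.0], 0.63)]
side contact [([339.0, 225.0], 0.64)]
side jaw_grip []
side release_pad [([346.0, 169.0], 0.38)]
side pack [([246.0, 197.0], 0.74), ([230.0, 258.0], 0.71), ([386.0, 133.0], 0.68), ([338.0, 185.0], 0.6)]
side pack_term [([402.0, 128.0], 0.87), ([244.0, 274.0], 0.87), ([343.0, 168.0], 0.66), ([230.0, 209.0], 0.61)]
side packbox [([341.0, 182.0, 19.0, 32.0], 0.94), ([233.0, 257.0, 49.0, 57.0], 0.89), ([384.0, 130.0, 45.0, 23.0], 0.83), ([245.0, 198.0, 34.0, 38.0], 0.81)]
```

View pics/scene0.png

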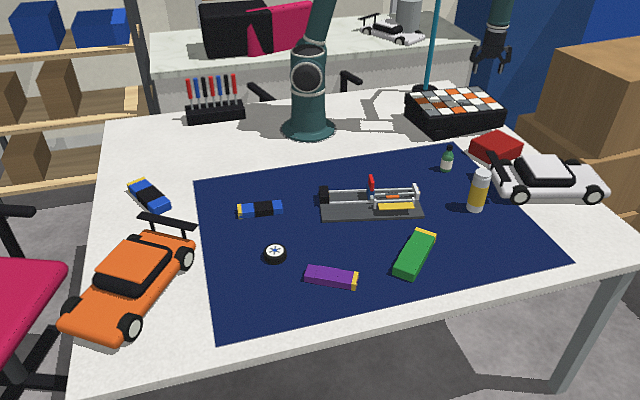

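View pics/side0.png

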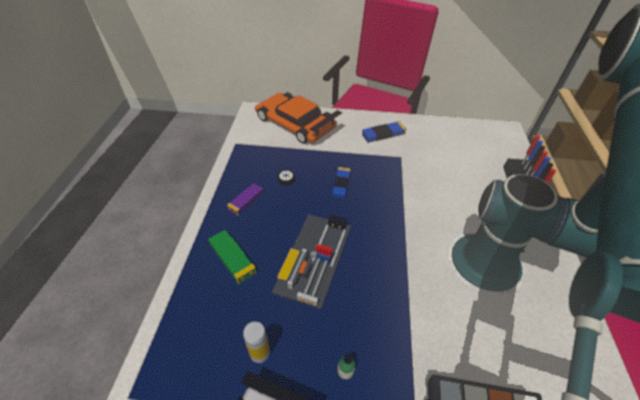

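The scene picture shows a purple pack (331,277), a green one (413,254), and two blue ones: A on the mat (260,209; side 341,182) and B on the white table (150,196; side 384,131). The cradle is at (370,203), with the contact block at its left end and its red handle at (371,183). I'll measure both blue packs.

```bash
cat > b.py <<'E'
from h import *
np.set_printoptions(precision=4,suppress=True)
P={n:cam(n) for n in("scene","side")}
def T(n,a,b): print(n,*tri([(P["scene"],a),(P["side"],b)]))
T("A",(261,212),(338,185));T("Aterm",(240,213),(343,168))
T("B",(151,201),(386,133));T("Bterm",(138,184),(402,128))
T("contact",(328,195),(339,225)); T("cradle",(368,202),(327,260))
# outline of blue packs on top plane from colour mask + rect
for n,bx in (("scene",{"A":(260,209,44,18),"B":(150,196,44,39)}),("side",{"A":(341,182,19,32),"B":(384,130,45,23)})):
    p=P[n]
    for k,(cx,cy,w,h) in bx.items():
        c=[np.array(q) for q in [(cx-w/2,cy),(cx+w/2,cy),(cx,cy-h/2),(cx,cy+h/2)]]
        print(n,k,[atz(p,q,.012)[:2].round(3).tolist() for q in c])
a=cv2.resize(P["scene"]["image"][180:235,110:300],None,fx=4,fy=4,interpolation=cv2.INTER_CUBIC)
b=cv2.resize(P["side"]["image"][110:210,310:420],None,fx=3.4,fy=3.4,interpolation=cv2.INTER_CUBIC)
o=np.zeros((a.shape[0]+b.shape[0],max(a.shape[1],b.shape[1]),3),np.uint8);o[:a.shape[0],:a.shape[1]]=a;o[a.shape[0]:,:b.shape[1]]=b
cv2.imwrite("pics/crop1.png",o[:,:,::-1])
E
python3 b.py
```

```text
A [ 0.4925 -0.2829  0.0048] 0.0032905579995970405
Aterm [ 0.4851 -0.3531  0.0189] 0.006189219510059187
B [ 0.3145 -0.622  -0.0011] 0.00833197396913839
Bterm [ 0.2427 -0.6547  0.0168] 0.00034882119279986676
contact [ 0.4783 -0.0655  0.0235] 0.004506097170047873
cradle [ 0.508   0.0606 -0.0074] 0.0076409112311288715
scene A [[0.463, -0.352], [0.5, -0.22], [0.435, -0.277], [0.526, -0.294]]
scene B [[0.297, -0.686], [0.336, -0.548], [0.2, -0.616], [0.421, -0.618]]
side A [[0.52, -0.285], [0.448, -0.294], [0.491, -0.379], [0.478, -0.206]]
side B [[0.418, -0.625], [0.222, -0.65], [0.32, -0.724], [0.321, -0.556]]
```

View pics/crop1.png

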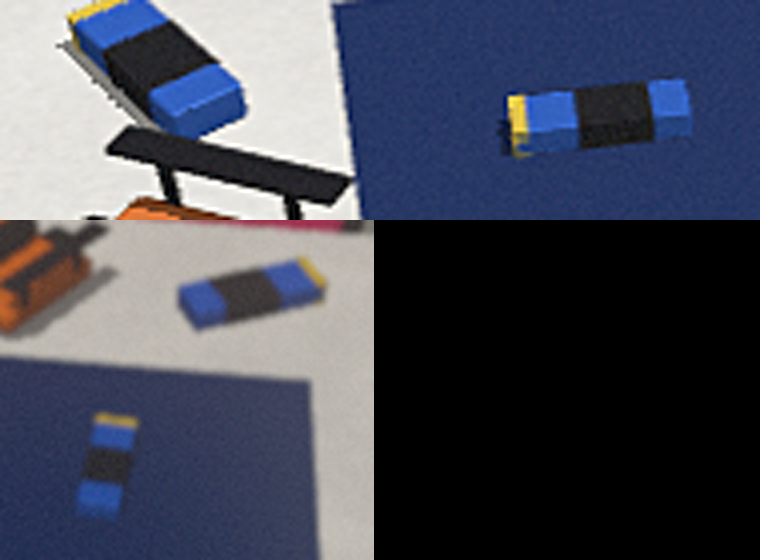

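A (scene 260,209) is about 139 mm long. B (scene 150,196) is about 200 mm or more. A is blue and the smaller of the two, and the crop confirms it, so A is the pack. Next I'll go above the cradle; the tool's y axis already lies nearly along the slide.

Call:
{"op": "step_arm", "data": {"series": [-0.02, -0.02, -0.01, 0, -0.06, -0.058, -0.02, 0, -0.1, -0.097, -0.04, 0, -0.14, -0.136, -0.05, 0, -0.18, -0.175, -0.06, 0, -0.22, -0.214, -0.07, 0, -0.26, -0.253, -0.08, 0, -0.3, -0.292, -0.09, 0]}}

```text
time: 1.9
tool_pos: [0.397, 0.2805, 0.322]
tcp_rot: [0.45, 3.108, 0.001]
wrist_force: [0.6, -0.2, -0.2]
width: 1.005
grip_force: 0.0
```

Call:
{"op": "step_arm", "data": {"series": [-0.04, -0.039, -0.01, 0, -0.08, -0.078, -0.01, 0, -0.12, -0.115, -0.01, 0, -0.145, -0.14, -0.01, 0, -0.153, -0.148, -0.01, 0]}}

```text
time: 2.52
tool_pos: [0.5017, 0.095, 0.3313]
tcp_rot: [0.455, 3.108, -0.0]
wrist_force: [0.1, 0.0, 0.9]
width: 1.002
grip_force: 0.0
```

```bash
cat > c.py <<'E'
from h import *
import sys
np.set_printoptions(precision=4,suppress=True)
s=monitor.read_state();print(s["time"],s["tool_pos"],s["tcp_rot"],s["wrist_force"])
p=cam("wrist");save(p,sys.argv[1]);print(np.array(p["hand_eye"]))
for l,z in(("cradle",0),("contact",.0245),("jaw_grip",.072),("release_pad",.042)):
    for d in viewer.spot_point(p,l)[:3]: print(l,np.round(d["point"]),round(d["score"],2),atz(p,d["point"],z))
E
python3 c.py pics/w1.png
```

```text
2.525 [0.5017 0.095  0.3313] [ 0.455   3.1084 -0.0001] [0.1251 0.0031 0.913 ]
[[-0.0003  0.9659  0.2588  0.0637]
 [ 1.      0.      0.0009  0.0006]
 [ 0.0009  0.2588 -0.9659 -0.1425]
 [ 0.      0.      0.      1.    ]]
cradle [304. 170.] 0.8 [0.52   0.0607 0.    ]
contact [214. 180.] 0.72 [ 0.493  -0.0603  0.0245]
jaw_grip [312. 175.] 0.95 [0.5173 0.0764 0.072 ]
release_pad [362. 231.] 0.82 [0.6173 0.1164 0.042 ]
```

View pics/w1.png

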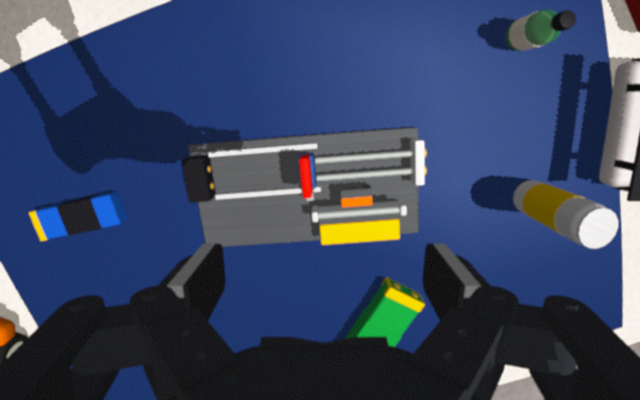

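The wrist view shows the contact block at (199,178), the red handle at (306,176), the yellow release plate at (360,232) and the rails. "110 × 30 mm" in the text is the release plate's size. I'll turn to line up with the slide, come closer and take a second measurement.

Call:
{"op": "step_arm", "data": {"series": [-0.004, -0.004, 0.03, -0.015, -0.01, -0.009, 0.07, -0.035, -0.015, -0.013, 0.11, -0.055, -0.017, -0.015, 0.13, -0.063, -0.017, -0.015, 0.13, -0.063]}}

```text
time: 3.4
tool_pos: [0.5111, 0.0785, 0.1993]
tcp_rot: [-0.349, -3.118, 0.001]
wrist_force: [-1.1, 0.4, 0.3]
width: 1.002
grip_force: 0.0
```

```bash
cat > d.py <<'E'
from h import *
import sys
np.set_printoptions(precision=4,suppress=True)
s=monitor.read_state();print(s["time"],s["tool_pos"],s["tcp_rot"])
p=cam("wrist");save(p,"pics/w2.png")
sc=cam("scene")
w1={**p}; Tt=np.eye(4);Tt[:3,:3]=R.from_rotvec([0.455,3.1084,-.0001]).as_matrix();Tt[:3,3]=[.5017,.095,.3313]
w1["W"]=Tt@np.array(p["hand_eye"])
old={"contact":(214,180),"jaw_grip":(312,175),"release_pad":(362,231),"cradle":(304,170)}
for l,z in(("cradle",0),("contact",.0245),("jaw_grip",.072),("release_pad",.042)):
    for d in viewer.spot_point(p,l)[:2]: print(l,np.round(d["point"]),round(d["score"],2),atz(p,d["point"],z),"tri",*tri([(p,d["point"]),(w1,old[l])]))
    for d in viewer.spot_point(sc,l)[:1]: print("  scene",l,d["point"],atz(sc,d["point"],z))
print("tri grip scene+w1",tri([(sc,(371,180)),(w1,(312,175))]))
E
python3 d.py
```

```text
3.4 [0.5111 0.0785 0.1993] [-0.3495 -3.1176  0.001 ]
cradle [311. 181.] 0.6 [0.5208 0.0627 0.    ] tri [0.5128 0.0656 0.0407] 0.0008333874041157865
  scene cradle [369.6, 200.6] [0.5199 0.0677 0.    ]
contact [177. 182.] 0.65 [ 0.4875 -0.0642  0.0245] tri [ 0.4864 -0.0474  0.0587] 0.0029363409641797837
  scene contact [328.4, 195.0] [ 0.4855 -0.0628  0.0245]
jaw_grip [318. 194.] 0.85 [0.5182 0.0724 0.072 ] tri [0.5162 0.0746 0.0774] 0.001845696022696362
jaw_grip [381. 271.] 0.19 [0.5994 0.1109 0.072 ] tri [0.4745 0.0966 0.297 ] 0.0005410445409885554
  scene jaw_grip [476.2, 209.6] [0.7343 0.316  0.072 ]
release_pad [382. 273.] 0.86 [0.6185 0.1137 0.042 ] tri [0.6177 0.1147 0.0425] 0.001196752156194771
  scene release_pad [395.3, 205.4] [0.6154 0.1123 0.042 ]
tri grip scene+w1 (array([0.5143, 0.0729, 0.0766]), np.float64(0.0037702026344208117))
```

View pics/w2.png

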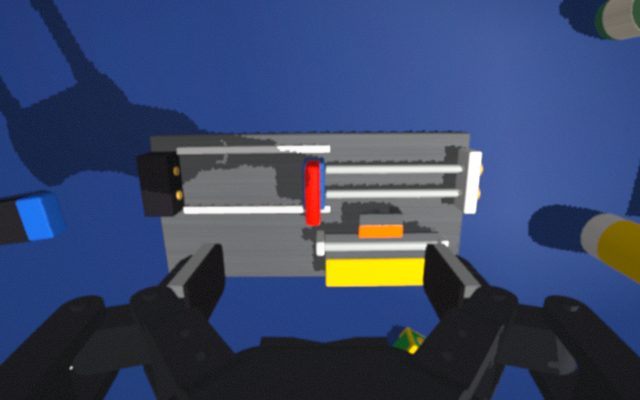

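The slide lies along image x, the handle is at (313,192) and the release plate at (377,272). Triangulated heights are 77 mm for the grip and 42 mm for the release plate, both as expected. I'll go down onto the handle, biased slightly outward.

Call:
{"op": "step_arm", "data": {"series": [-0.003, -0.001, 0.03, 0, -0.006, -0.002, 0.07, 0, -0.007, -0.002, 0.11, 0, -0.007, -0.002, 0.135, 0, -0.007, -0.002, 0.143, 0, -0.007, -0.002, 0.143, 0]}}

```text
time: 4.65
tool_pos: [0.5196, 0.074, 0.0584]
tcp_rot: [-0.353, -3.121, 0.0]
wrist_force: [0.0, -0.1, -1.2]
width: 1.002
grip_force: 0.0
```

Call:
{"op": "step_arm", "data": {"series": [0, 0, 0, 0, 0, 0, 0, 0, 0, 0, 0, 0, 0, 0, 0, 0, 0, 0, 0, 0, 0, 0, 0, 0], "gripper": 0, "newtons": 30}}

```text
time: 5.4
tool_pos: [0.5197, 0.0732, 0.059]
tcp_rot: [0.35, 3.121, -0.002]
wrist_force: [-1.9, -4.7, 6.8]
width: 0.135
grip_force: 32.9
```

The handle is held: opening 11.5 mm, and the spring is felt in the wrist reading. Now I'll draw it out.

Call:
{"op": "step_arm", "data": {"series": [0, 0.003, 0, 0, 0, 0.008, 0, 0, 0, 0.013, 0, 0, 0, 0.018, 0, 0, 0, 0.02, 0, 0, 0, 0.02, 0, 0]}}

```text
time: 6.15
tool_pos: [0.524, 0.0929, 0.059]
tcp_rot: [-0.35, -3.122, 0.002]
wrist_force: [-2.2, -3.6, 6.5]
width: 0.133
grip_force: 33.0
```

Call:
{"op": "step_arm", "data": {"series": [0, 0.004, 0, 0, 0, 0.008, 0, 0, 0, 0.01, 0, 0, 0, 0.01, 0, 0]}}

```text
time: 6.65
tool_pos: [0.5261, 0.1025, 0.059]
tcp_rot: [-0.35, -3.122, 0.003]
wrist_force: [-2.2, -4.1, 6.8]
width: 0.13
grip_force: 33.0
```

Call:
{"op": "step_arm", "data": {"series": [0, 0.004, 0, 0, 0, 0.008, 0, 0, 0, 0.01, 0, 0, 0, 0.01, 0, 0]}}

```text
time: 7.15
tool_pos: [0.5281, 0.1115, 0.059]
tcp_rot: [-0.35, -3.121, 0.005]
wrist_force: [-3.5, -7.3, 8.9]
width: 0.131
grip_force: 33.1
```

Call:
{"op": "step_arm", "data": {"series": [0, 0.003, 0, 0, 0, 0.006, 0, 0, 0, 0.006, 0, 0]}}

```text
time: 7.52
tool_pos: [0.5293, 0.1173, 0.059]
tcp_rot: [-0.35, -3.121, 0.005]
wrist_force: [-3.9, -7.8, 7.9]
width: 0.128
grip_force: 33.2
```

Call:
{"op": "step_arm", "data": {"series": [0, 0.002, 0, 0, 0, 0.004, 0, 0, 0, 0.004, 0, 0]}}

```text
time: 7.9
tool_pos: [0.53, 0.1206, 0.059]
tcp_rot: [-0.35, -3.121, 0.006]
wrist_force: [-3.8, -10.6, 8.3]
width: 0.138
grip_force: 33.3
```

Call:
{"op": "step_arm", "data": {"series": [0, 0.001, 0, 0, 0, 0.002, 0, 0, 0, 0.002, 0, 0]}}

```text
time: 8.28
tool_pos: [0.5306, 0.1232, 0.059]
tcp_rot: [-0.35, -3.121, 0.004]
wrist_force: [-4.4, -7.2, 8.1]
width: 0.137
grip_force: 33.2
```

Call:
{"op": "step_arm", "data": {"series": [0, 0.001, 0, 0, 0, 0.002, 0, 0, 0, 0.002, 0, 0]}}

```text
time: 8.65
tool_pos: [0.531, 0.1252, 0.059]
tcp_rot: [-0.35, -3.121, 0.004]
wrist_force: [-4.4, -7.0, 8.5]
width: 0.131
grip_force: 33.2
```

Call:
{"op": "step_arm", "data": {"series": [0, 0.001, 0, 0, 0, 0.002, 0, 0, 0, 0.002, 0, 0]}}

```text
time: 9.02
tool_pos: [0.5314, 0.1271, 0.059]
tcp_rot: [-0.35, -3.121, 0.005]
wrist_force: [-3.9, -6.0, 8.0]
width: 0.134
grip_force: 33.2
```

Call:
{"op": "step_arm", "data": {"series": [0, 0.001, 0, 0, 0, 0.002, 0, 0, 0, 0.002, 0, 0]}}

```text
time: 9.4
tool_pos: [0.5319, 0.129, 0.059]
tcp_rot: [-0.35, -3.121, 0.005]
wrist_force: [-3.5, -7.0, 8.4]
width: 0.132
grip_force: 33.3
```

Call:
{"op": "step_arm", "data": {"series": [0, 0.001, 0, 0, 0, 0.002, 0, 0, 0, 0.002, 0, 0]}}

```text
time: 9.78
tool_pos: [0.5323, 0.131, 0.059]
tcp_rot: [-0.35, -3.121, 0.004]
wrist_force: [-4.5, -6.6, 7.6]
width: 0.132
grip_force: 33.3
```

Call:
{"op": "step_arm", "data": {"series": [0, 0.001, 0, 0, 0, 0.002, 0, 0, 0, 0.002, 0, 0]}}

```text
time: 10.15
tool_pos: [0.5327, 0.1333, 0.059]
tcp_rot: [-0.35, -3.121, 0.004]
wrist_force: [-4.2, -6.2, 8.6]
width: 0.133
grip_force: 33.3
```

Call:
{"op": "step_arm", "data": {"series": [0, 0.001, 0, 0, 0, 0.002, 0, 0, 0, 0.002, 0, 0]}}

```text
time: 10.52
tool_pos: [0.5332, 0.1353, 0.059]
tcp_rot: [-0.35, -3.121, 0.004]
wrist_force: [-4.8, -6.1, 7.7]
width: 0.135
grip_force: 33.3
```

Call:
{"op": "step_arm", "data": {"series": [0, 0.001, 0, 0, 0, 0.002, 0, 0, 0, 0.002, 0, 0]}}

```text
time: 10.9
tool_pos: [0.5334, 0.1363, 0.059]
tcp_rot: [-0.35, -3.12, 0.006]
wrist_force: [-5.0, -9.5, 8.8]
width: 0.137
grip_force: 33.4
```

Call:
{"op": "step_arm", "data": {"series": [0, 0.0005, 0, 0, 0, 0.001, 0, 0, 0, 0.001, 0, 0]}}

```text
time: 11.28
tool_pos: [0.5334, 0.1364, 0.059]
tcp_rot: [-0.349, -3.12, 0.008]
wrist_force: [-5.3, -12.4, 10.6]
width: 0.131
grip_force: 33.5
```

The handle has stopped moving and the force is rising, so this is the stop, at about 65 mm. I'll ease back to test the catch.

Call:
{"op": "step_arm", "data": {"series": [0, -0.001, 0, 0, 0, -0.003, 0, 0, 0, -0.005, 0, 0, 0, -0.005, 0, 0, 0, -0.005, 0, 0]}}

```text
time: 11.9
tool_pos: [0.5327, 0.1332, 0.059]
tcp_rot: [-0.35, -3.121, 0.004]
wrist_force: [-4.1, -5.8, 6.9]
width: 0.134
grip_force: 33.3
```

Call:
{"op": "step_arm", "data": {"series": [0, -0.001, 0, 0, 0, -0.0015, 0, 0, 0, -0.0015, 0, 0]}}

```text
time: 12.28
tool_pos: [0.5327, 0.133, 0.059]
tcp_rot: [-0.351, -3.121, 0.001]
wrist_force: [-2.8, -0.6, 7.4]
width: 0.135
grip_force: 33.2
```

Force nearly gone with no further movement: the catch is holding. I'll let go and lift.

Call:
{"op": "step_arm", "data": {"series": [0, 0, 0, 0, 0, 0, 0, 0, 0, 0, 0, 0, 0, 0, 0, 0, 0, 0, -0.02, 0, 0, 0, -0.06, 0, 0, 0, -0.11, 0, 0, 0, -0.15, 0], "gripper": 1}}

```text
time: 13.28
tool_pos: [0.5334, 0.1331, 0.2103]
tcp_rot: [0.352, 3.12, 0.001]
wrist_force: [-0.1, 0.0, -0.1]
width: 1.003
grip_force: 0.0
```

```bash
cat > e.py <<'E'
from h import *
np.set_printoptions(precision=4,suppress=True)
s=monitor.read_state();print(s["time"],s["tool_pos"],s["tcp_rot"],s["q"])
p=cam("wrist");sc=cam("scene")
for l,z in(("contact",.0245),("jaw_grip",.072),("release_pad",.042)):
    for d in viewer.spot_point(p,l)[:2]: print(l,np.round(d["point"]),round(d["score"],2),atz(p,d["point"],z))
a=p["image"];b=cv2.resize(sc["image"][150:240,300:450],None,fx=2,fy=2)
o=np.concatenate([a,np.zeros((180,640,3),np.uint8)]);o[400:580,:300]=b
cv2.imwrite("pics/w3.png",o[:,:,::-1])
E
python3 e.py
```

```text
13.275 [0.5334 0.1331 0.2103] [0.3523 3.1203 0.0008] [ 0.1992  0.041   1.8984  0.      1.2006 -1.1467]
contact [125. 172.] 0.71 [ 0.4896 -0.0656  0.0245]
jaw_grip [326. 178.] 0.64 [0.5315 0.1356 0.072 ]
release_pad [321. 256.] 0.59 [0.6158 0.1118 0.042 ]
release_pad [553.  10.] 0.18 [0.4334 0.3639 0.042 ]
```

View pics/w3.png

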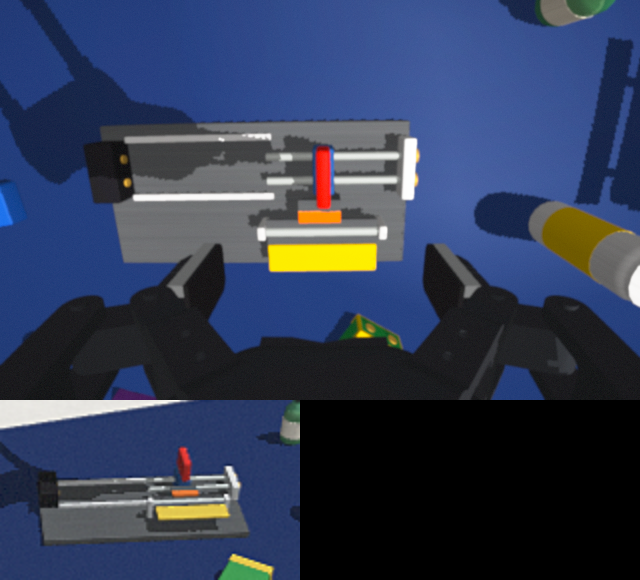

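The jaw holds open by itself at about 62 mm and the cradle has not moved (contact still at 0.490, -0.066). Now to above the pack, turning 90°.

Call:
{"op": "step_arm", "data": {"series": [-0.002, -0.02, 0, 0.1, -0.006, -0.06, 0, 0.27, -0.012, -0.11, 0, 0.44, -0.018, -0.16, 0, 0.61, -0.024, -0.21, 0, 0.78, -0.03, -0.26, 0, 0.95, -0.036, -0.31, 0, 1.12, -0.042, -0.36, 0, 1.28]}}

```text
time: 14.52
tool_pos: [0.492, -0.2282, 0.2057]
tcp_rot: [-2.15, -2.285, 0.002]
wrist_force: [0.9, -0.3, 0.4]
width: 1.002
grip_force: 0.0
```

```bash
cat > f.py <<'E'
from h import *
np.set_printoptions(precision=4,suppress=True)
s=monitor.read_state();print(s["time"],s["tool_pos"],s["tcp_rot"])
Rm=R.from_rotvec(s["tcp_rot"]).as_matrix();print("tool y",Rm[:,1],"ang",np.degrees(np.arctan2(Rm[1,1],Rm[0,1])))
p=cam("wrist");save(p,"pics/w4.png")
for l,z in(("pack",0),("pack_term",.0125)):
    for d in viewer.spot_point(p,l)[:3]: print(l,np.round(d["point"]),round(d["score"],2),atz(p,d["point"],z))
E
python3 f.py
```

```text
14.525 [ 0.492  -0.2282  0.2057] [-2.1504 -2.2847  0.0015]
tool y [ 0.9982  0.0605 -0.0035] ang 3.468575276537863
pack [312. 218.] 0.69 [ 0.4841 -0.2844  0.    ]
pack [628. 126.] 0.67 [ 0.8217 -0.1592  0.    ]
pack_term [305. 282.] 0.67 [ 0.48   -0.3556  0.0125]
```

View pics/w4.png

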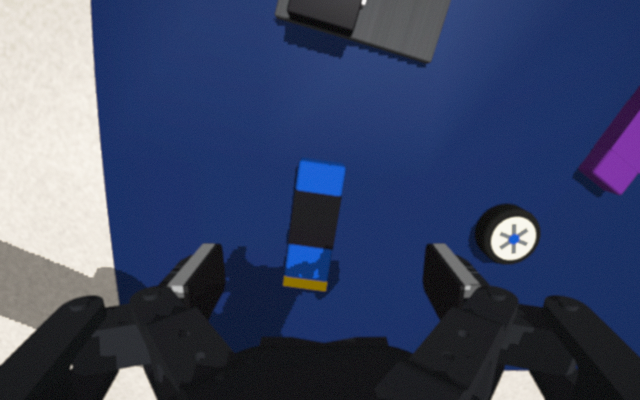

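The wrist view shows the pack with top-face corners at about (300,160), (346,165), (327,291) and (283,288), yellow end toward the bottom of the picture. The wheel at (510,237) is well clear.

```bash
cat > g.py <<'E'
from h import *
np.set_printoptions(precision=4,suppress=True)
s=monitor.read_state()
p=cam("wrist")
c=[atz(p,q,.025) for q in [(300,160),(346,165),(327,291),(283,288)]]
for x in c: print(x)
m=sum(c)/4;f=(c[0]+c[1])/2;n=(c[2]+c[3])/2
print("ctr",m,"len",np.linalg.norm(f-n),"w",np.linalg.norm(c[0]-c[1]),np.linalg.norm(c[2]-c[3]))
d=n-f;print("pack x ang long",np.degrees(np.arctan2(d[1],d[0])),[np.degrees(np.arctan2(*(c[j]-c[i])[1::-1])) for i,j in((0,3),(1,2),(0,1),(3,2))])
Rm=R.from_rotvec(s["tcp_rot"]).as_matrix()
print("tool delta",Rm.T@(m-s["tool_pos"]))
sc=cam("scene"); d=viewer.spot_point(sc,"pack"); q=[e["point"] for e in d if abs(e["point"][0]-261)<12][0]
print("height check",tri([(p,(312,218)),(sc,q)]))
E
python3 g.py
```

```text
[ 0.4693 -0.217   0.025 ]
[ 0.5144 -0.2191  0.025 ]
[ 0.5049 -0.3587  0.025 ]
[ 0.4568 -0.3582  0.025 ]
ctr [ 0.4863 -0.2882  0.025 ] len 0.14087987265692092 w 0.04516515684976739 0.04803259941093002
pack x ang long -94.46374313590191 [np.float64(-95.02523627268725), np.float64(-93.89488095587419), np.float64(-2.6651875082576426), np.float64(-0.5786193719207509)]
tool delta [-0.0594 -0.0087  0.1807]
height check (array([ 0.4852, -0.2801,  0.0011]), np.float64(0.0040283176452251095))
```

Call:
{"op": "step_arm", "data": {"series": [-0.03, -0.004, 0.02, 0.06, -0.058, -0.009, 0.06, 0.13, -0.058, -0.009, 0.11, 0.13, -0.058, -0.009, 0.15, 0.13, -0.058, -0.009, 0.17, 0.13, -0.058, -0.009, 0.17, 0.13]}}

```text
time: 15.58
tool_pos: [0.4869, -0.283, 0.0358]
tcp_rot: [-2.285, -2.148, 0.002]
wrist_force: [-0.1, -0.0, 1.1]
width: 0.995
grip_force: 0.0
```

```bash
cat > i.py <<'E'
from h import *
np.set_printoptions(precision=4,suppress=True)
s=monitor.read_state();p=cam("wrist");save(p,"pics/w5.png")
Rm=R.from_rotvec(s["tcp_rot"]).as_matrix();print(s["tool_pos"],"ang",np.degrees(np.arctan2(Rm[1,1],Rm[0,1])))
hsv=cv2.cvtColor(p["image"],cv2.COLOR_RGB2HSV)
m=cv2.inRange(hsv,(100,150,150),(118,255,255))
n,l,st,c=cv2.connectedComponentsWithStats(m)
for i in range(1,n):
    if st[i,4]>150: print(st[i],c[i])
E
python3 i.py
```

```text
[ 0.4869 -0.283   0.0358] ang -3.5200413111047504
[     0      0    640    358 175952] [315.0152 143.011 ]
[394 293  45  59 981] [418.9225 327.0204]
[118 366  30  18 285] [133.6491 373.7754]
[ 493  366   50   34 1117] [516.4288 385.846 ]
```

View pics/w5.png

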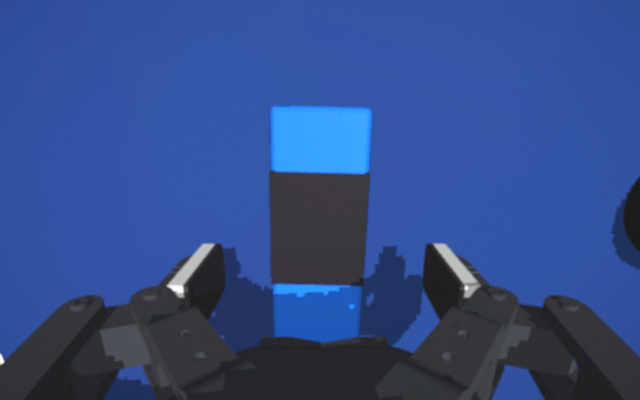

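The pack lies square and centred between the fingers (sides at columns 271 and 370). I'll go down and grip.

Call:
{"op": "step_arm", "data": {"series": [0, 0, 0.015, 0, 0, 0, 0.029, 0, 0, 0, 0.029, 0]}}

```text
time: 16.0
tool_pos: [0.4874, -0.285, 0.0079]
tcp_rot: [-2.289, -2.147, 0.001]
wrist_force: [0.3, 0.8, 0.3]
width: 0.998
grip_force: 0.0
```

Call:
{"op": "step_arm", "data": {"series": [0, 0, 0, 0, 0, 0, 0, 0, 0, 0, 0, 0, 0, 0, 0, 0, 0, 0, 0, 0], "gripper": 0, "newtons": 45}}

```text
time: 16.62
tool_pos: [0.4887, -0.2861, 0.0099]
tcp_rot: [2.291, 2.149, -0.0]
wrist_force: [-1.5, 0.2, 6.2]
width: 0.535
grip_force: 48.6
```

Call:
{"op": "step_arm", "data": {"series": [0, 0, -0.02, 0, 0, 0, -0.06, 0, 0, 0, -0.1, 0, 0, 0, -0.13, 0, 0, 0, -0.14, 0, 0, 0, -0.14, 0]}}

```text
time: 17.38
tool_pos: [0.4884, -0.2856, 0.1487]
tcp_rot: [-2.291, -2.149, -0.0]
wrist_force: [-1.2, 0.1, -3.9]
width: 0.536
grip_force: 47.7
```

```bash
cat > j.py <<'E'
from h import *
np.set_printoptions(precision=4,suppress=True)
s=monitor.read_state();print(s["time"],s["tool_pos"],s["q"])
p=cam("wrist");save(p,"pics/w6.png")
Rm=R.from_rotvec(s["tcp_rot"]).as_matrix();print("ang",np.degrees(np.arctan2(Rm[1,1],Rm[0,1])))
for l,z in(("pack",0),("pack_term",.0125)):
    z+=s["tool_pos"][2]-.006
    for d in viewer.spot_point(p,l)[:2]: 
        x=atz(p,d["point"],z);print(l,np.round(d["point"]),round(d["score"],2),x,"tool",Rm.T@(x-s["tool_pos"]))
E
python3 j.py
```

```text
17.375 [ 0.4884 -0.2856  0.1487] [-0.5732  0.1254  1.9267  0.0001  1.0896 -0.5093]
ang -3.663294273493665
pack [323. 245.] 0.76 [ 0.49   -0.2855  0.1427] tool [0.0002 0.0016 0.006 ]
```

View pics/w6.png

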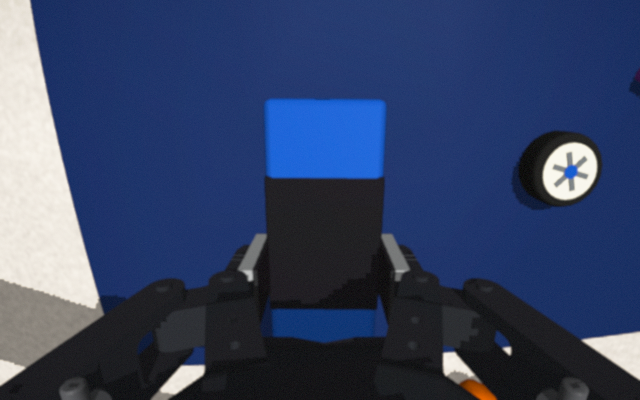

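The pack is held across its width and clear of the table. Next: refine the bay line from the ribs in the stored views, and find where the plain end sits in the tool frame.

```bash
cat > k.py <<'E'
from h import *
np.set_printoptions(precision=4,suppress=True)
s=monitor.read_state();p=cam("wrist")
Rm=R.from_rotvec(s["tcp_rot"]).as_matrix()
for q in((265,100),(384,100),(265,176),(384,178)): print("end in tool",Rm.T@(atz(p,q,s["tool_pos"][2]+.016)-s["tool_pos"]))
for f,pos,rv,roi,bx in(("pics/w2.png",[.5111,.0785,.1993],[-.3495,-3.1176,.001],[(135,160),(200,220),195,300],[(155,200),165,185]),
                ("pics/w3.png",[.5334,.1331,.2103],[.3523,3.1203,.0008],[(125,150),(188,205),145,262],[(150,190),115,140])):
    T=np.eye(4);T[:3,:3]=R.from_rotvec(rv).as_matrix();T[:3,3]=pos
    w={**p,"W":T@np.array(p["hand_eye"])}
    g=cv2.imread(f)[:400].astype(float).mean(2);L=[]
    for (r0,r1) in roi[:2]:
        pts=[]
        for c in(roi[2],roi[3]):
            col=g[r0:r1,c-6:c+7].mean(1);bg=np.median(col);m=np.clip(col-bg-25,0,None)
            pts.append((c,(m*np.arange(r0,r1)).sum()/m.sum()))
        L.append([atz(w,q,.018) for q in pts]);print(f,np.round(pts,1).tolist(),L[-1])
    mid=[(L[0][i]+L[1][i])/2 for i in(0,1)];d=mid[1]-mid[0];d/=np.linalg.norm(d)
    print("yaw",np.degrees(np.arctan2(d[1],d[0])),[np.degrees(np.arctan2(*(l[1]-l[0])[1::-1])) for l in L],"sep",np.cross(d,L[0][0]-L[1][0])[2])
    r0,r1=bx[0]; row=g[r0:r1].mean(0)[bx[1]-10:bx[2]+15]; e=bx[1]-10+np.argmax(np.diff(row))+.5
    X=atz(w,(e,(r0+r1)/2),.042); X=mid[0]+d*((X-mid[0])@d); print("edge px",e,"contact",X)
E
python3 k.py
```

```text
end in tool [ 0.0672 -0.0198 -0.0158]
end in tool [ 0.0672  0.0239 -0.016 ]
end in tool [ 0.0387 -0.021  -0.0159]
end in tool [ 0.038   0.0251 -0.016 ]
pics/w2.png [[195.0, 150.3], [300.0, 148.6]] [array([ 0.4605, -0.0376,  0.018 ]), array([0.4822, 0.0632, 0.018 ])]
pics/w2.png [[195.0, 209.9], [300.0, 209.3]] [array([ 0.5188, -0.0569,  0.018 ]), array([0.5419, 0.0485, 0.018 ])]
yaw 77.74985281097017 [np.float64(77.83585229436001), np.float64(77.66771433842597)] sep 0.06112045563134654
edge px 183.5 contact [ 0.4895 -0.0481  0.018 ]
pics/w3.png [[145.0, 139.2], [262.0, 135.7]] [array([ 0.4613, -0.0341,  0.018 ]), array([0.4858, 0.0832, 0.018 ])]
pics/w3.png [[145.0, 197.2], [262.0, 195.9]] [array([ 0.5191, -0.0558,  0.018 ]), array([0.5456, 0.0665, 0.018 ])]
yaw 77.98837106430375 [np.float64(78.22348444519005), np.float64(77.76346829662555)] sep 0.06098748641770107
edge px 132.5 contact [ 0.4903 -0.0443  0.018 ]
```

```bash
cat > l.py <<'E'
from h import *
np.set_printoptions(precision=4,suppress=True)
p=cam("wrist");o=np.array([.4899,-.046,0]);d=np.array([.2104,.9776,0]);n=np.array([-.9776,.2104,0])
for f,pos,rv,pts in(("w2",[.5111,.0785,.1993],[-.3495,-3.1176,.001],[((151,137),.012),((468,132),.012),((183.5,178),.012),((183.5,178),.018),((171,178),.042),((318,194),.072)]),
                ("w3",[.5334,.1331,.2103],[.3523,3.1203,.0008],[((101,127),.012),((411,121),.012),((123,263),.012),((403,262),.012),((132.5,170),.012),((132.5,170),.018),((326,178),.072)])):
    T=np.eye(4);T[:3,:3]=R.from_rotvec(rv).as_matrix();T[:3,3]=pos
    w={**p,"W":T@np.array(p["hand_eye"])}
    for q,z in pts:
        X=atz(w,q,z)-o; print(f,q,z,"along",round(X@d,4),"lat",round(X@n,4))
    g=cv2.imread(f"pics/{f}.png").mean(2).astype(int); r=178 if f=="w2" else 165
    c0=135 if f=="w2" else 85
    print(g[r-3:r+12,c0:c0+60].mean(0).astype(int))
E
python3 l.py
```

```text
w2 (151, 137) 0.012 along -0.0439 lat 0.0439
w2 (468, 132) 0.012 along 0.2706 lat 0.0449
w2 (183.5, 178) 0.012 along -0.0153 lat 0.0017
w2 (183.5, 178) 0.018 along -0.0126 lat 0.003
w2 (171, 178) 0.042 along -0.0141 lat 0.0082
w2 (318, 194) 0.072 along 0.123 lat -0.0009
[ 73  73  74  68  56  40  29  24  26  26  26  27  27  25  25  25  25  26
  26  26  26  25  27  25  25  26  26  25  25  26  27  25  24  23  21  18
  17  18  17  19  20  20  21  21  19  22  37  59  77  86  91  93  93  95
  96  99 102 103 103 105]
w3 (101, 127) 0.012 along -0.0436 lat 0.0437
w3 (411, 121) 0.012 along 0.2745 lat 0.0435
w3 (123, 263) 0.012 along -0.0463 lat -0.1104
w3 (403, 262) 0.012 along 0.274 lat -0.1115
w3 (132.5, 170) 0.012 along -0.0162 lat -0.0021
w3 (132.5, 170) 0.018 along -0.0126 lat -0.001
w3 (326, 178) 0.072 along 0.1882 lat -0.0008
[62 58 47 34 27 24 24 24 24 24 24 24 25 25 27 25 25 25 25 26 25 26 25 25
 24 25 25 25 23 21 20 18 17 18 16 19 23 25 24 24 23 22 19 17 20 29 46 61
 70 74 71 69 68 68 67 66 66 66 66 67]
```

The plate corners agree with the text's geometry (centre line within 1 mm, plate length 318 mm), which puts the contact face at about (0.487, -0.061) and the slide yaw at 77.9°. Carrying the pack above the bay.

Call:
{"op": "step_arm", "data": {"series": [0.02, 0, 0, 0.02, 0.065, -0.001, 0, 0.05, 0.115, -0.002, 0, 0.08, 0.165, -0.003, 0, 0.11, 0.215, -0.004, 0, 0.14, 0.26, -0.005, 0, 0.148, 0.29, -0.005, 0, 0.148, 0.298, -0.005, 0, 0.148]}}

```text
time: 18.62
tool_pos: [0.502, 0.0136, 0.1485]
tcp_rot: [-2.441, -1.976, 0.001]
wrist_force: [0.3, -0.4, -4.7]
width: 0.54
grip_force: 47.6
```

Call:
{"op": "step_arm", "data": {"series": [0, 0, 0.03, 0, 0, 0, 0.06, 0, 0, 0, 0.075, 0, 0, 0, 0.08, 0, 0, 0, 0.08, 0]}}

```text
time: 19.25
tool_pos: [0.503, 0.0116, 0.0696]
tcp_rot: [2.444, 1.973, 0.0]
wrist_force: [-0.4, -0.2, -3.3]
width: 0.536
grip_force: 47.6
```

```bash
cat > m.py <<'E'
from h import *
np.set_printoptions(precision=4,suppress=True)
s=monitor.read_state();print(s["time"],s["tool_pos"],s["wrist_force"])
Rm=R.from_rotvec(s["tcp_rot"]).as_matrix();print("ang",np.degrees(np.arctan2(Rm[1,1],Rm[0,1])))
t=np.array([.5023,.0117,0]);print("delta tool",Rm.T@(t-s["tool_pos"]))
p=cam("wrist");sd=cam("side")
o=np.zeros((600,640,3),np.uint8);o[:400]=p["image"];o[400:,:300]=cv2.resize(sd["image"][205:305,260:410],None,fx=2,fy=2)
cv2.imwrite("pics/w7.png",o[:,:,::-1])
E
python3 m.py
```

```text
19.25 [0.503  0.0116 0.0696] [-0.3986 -0.1993 -3.2731]
ang -12.16606122531108
delta tool [-0.0001 -0.0007  0.0696]
```

View pics/w7.png

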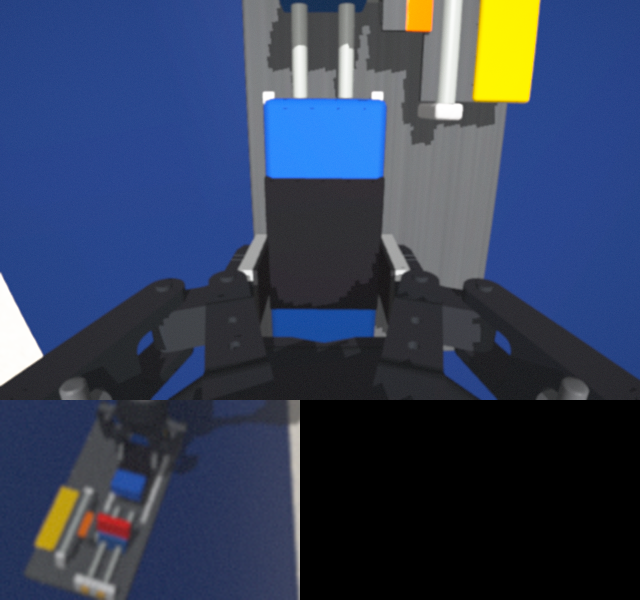

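The rib ends at (269,97) and (377,97) sit symmetrically about the pack's centre column of 324, and the yaw is right. Lowering.

Call:
{"op": "step_arm", "data": {"series": [0, -0.0005, 0.015, 0, 0, -0.0005, 0.03, 0, 0, -0.0005, 0.04, 0, 0, -0.0005, 0.045, 0, 0, -0.0005, 0.047, 0, 0, -0.0005, 0.047, 0]}}

```text
time: 20.1
tool_pos: [0.5025, 0.0121, 0.0225]
tcp_rot: [2.444, 1.974, 0.001]
wrist_force: [0.4, 0.0, -2.9]
width: 0.537
grip_force: 47.6
```

Call:
{"op": "step_arm", "data": {"series": [0, 0, 0.001, 0, 0, 0, 0.0015, 0, 0, 0, 0.0015, 0]}}

```text
time: 20.48
tool_pos: [0.5029, 0.012, 0.0219]
tcp_rot: [2.443, 1.973, 0.001]
wrist_force: [-0.9, -0.7, 5.6]
width: 0.535
grip_force: 48.6
```

The pack is on the bay floor. I'll nudge it gently toward the contacts to close the gap.

Call:
{"op": "step_arm", "data": {"series": [-0.001, 0, -0.001, 0, -0.002, 0, -0.001, 0, -0.003, 0, -0.001, 0, -0.003, 0, -0.001, 0]}}

```text
time: 20.98
tool_pos: [0.5018, 0.0091, 0.022]
tcp_rot: [2.444, 1.974, 0.001]
wrist_force: [0.7, 1.8, 0.2]
width: 0.538
grip_force: 48.0
```

Call:
{"op": "step_arm", "data": {"series": [0, 0, 0, 0, 0, 0, 0, 0, 0, 0, 0, 0, 0, 0, -0.015, 0, 0, 0, -0.045, 0, 0, 0, -0.08, 0, 0, 0, -0.11, 0, 0, 0, -0.115, 0], "gripper": 0.8}}

```text
time: 21.98
tool_pos: [0.5039, 0.009, 0.1404]
tcp_rot: [2.441, 1.971, 0.008]
wrist_force: [-0.2, -0.3, -0.1]
width: 0.798
grip_force: 0.0
```

Call:
{"op": "step_arm", "data": {"series": [0.02, 0.014, 0, 0, 0.055, 0.04, 0, 0, 0.09, 0.065, 0, 0, 0.115, 0.083, 0, 0, 0.126, 0.09, 0, 0, 0.126, 0.09, 0, 0], "gripper": 0}}

```text
time: 22.72
tool_pos: [0.6156, 0.1141, 0.1353]
tcp_rot: [-2.442, -1.975, 0.003]
wrist_force: [-0.4, -0.2, -0.7]
width: 0.0
grip_force: 0.0
```

```bash
cat > n.py <<'E'
from h import *
np.set_printoptions(precision=4,suppress=True)
s=monitor.read_state();print(s["time"],s["tool_pos"],s["wrist_force"])
Rm=R.from_rotvec(s["tcp_rot"]).as_matrix()
p=cam("wrist");sc=cam("scene")
for d in viewer.spot_point(p,"release_pad")[:2]:
    x=atz(p,d["point"],.042);print(np.round(d["point"]),d["score"],x,"delta tool",Rm.T@(x-s["tool_pos"]))
for d in viewer.spot_point(sc,"release_pad")[:1]: print("scene",atz(sc,d["point"],.042))
o=np.zeros((600,640,3),np.uint8);o[:400]=p["image"];o[400:,:300]=cv2.resize(sc["image"][145:245,300:450],None,fx=2,fy=2)
cv2.imwrite("pics/w8.png",o[:,:,::-1])
E
python3 n.py
```

```text
22.725 [0.6156 0.1141 0.1353] [-0.3586 -0.1962 -0.6965]
[326. 197.] 0.77 [0.6189 0.1134 0.042 ] delta tool [0.0001 0.0035 0.0933]
scene [0.6117 0.1085 0.042 ]
```

View pics/w8.png

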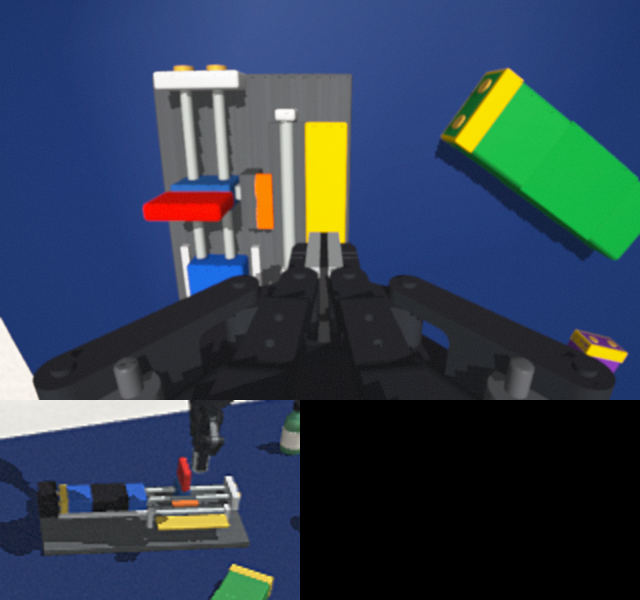

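The pack lies flat in the bay, yellow end toward the contacts (scene inset), and the release plate at columns 306–347 is right under the closed fingers. Pressing it.

Call:
{"op": "step_arm", "data": {"series": [0, 0.002, 0.03, 0, 0, 0.002, 0.06, 0, 0, 0.002, 0.08, 0, 0, 0.002, 0.088, 0, 0, 0.002, 0.088, 0]}}

```text
time: 23.55
tool_pos: [0.6178, 0.1127, 0.0487]
tcp_rot: [-2.444, -1.973, 0.001]
wrist_force: [0.9, -0.4, 0.1]
width: -0.002
grip_force: 0.0
```

Call:
{"op": "step_arm", "data": {"series": [0, 0, 0.004, 0, 0, 0, 0.008, 0, 0, 0, 0.011, 0, 0, 0, 0.013, 0, 0, 0, 0.013, 0, 0, 0, 0.013, 0]}}

```text
time: 24.3
tool_pos: [0.6191, 0.113, 0.0368]
tcp_rot: [2.443, 1.973, 0.003]
wrist_force: [1.5, -0.0, 2.8]
width: -0.003
grip_force: 1.8
```

```bash
cat > q.py <<'E'
from h import *
np.set_printoptions(precision=4,suppress=True)
s=monitor.read_state();print(s["time"],s["tool_pos"],s["wrist_force"])
p=cam("wrist")
o=np.array([.4899,-.046,0]);d=np.array([.2104,.9776,0])
for e in viewer.spot_point(p,"jaw_grip")[:2]: print(e["point"],e["score"],"jaw along",(atz(p,e["point"],.072)-o)@d-.123)
E
python3 q.py
```

```text
24.3 [0.6191 0.113  0.0368] [ 1.5016 -0.0023  2.8087]
```

Call:
{"op": "step_arm", "data": {"series": [0, 0, 0.001, 0, 0, 0, 0.003, 0, 0, 0, 0.005, 0, 0, 0, 0.005, 0, 0, 0, 0.005, 0]}}

```text
time: 25.02
tool_pos: [0.6186, 0.1132, 0.0319]
tcp_rot: [2.444, 1.974, 0.002]
wrist_force: [1.0, -0.4, 9.3]
width: 0.002
grip_force: 4.5
```

Call:
{"op": "step_arm", "data": {"series": [0, 0, -0.01, 0, 0, 0, -0.04, 0, 0, 0, -0.09, 0, 0, 0, -0.14, 0, 0, -0.01, -0.17, 0, 0, -0.01, -0.18, 0, 0, -0.01, -0.18, 0]}}

```text
time: 25.9
tool_pos: [0.6075, 0.115, 0.2099]
tcp_rot: [-2.443, -1.974, 0.002]
wrist_force: [-0.1, 0.7, -0.0]
width: 0.001
grip_force: 0.0
```

```bash
python3 q.py
cat > r.py <<'E'
from h import *
p=cam("wrist");sc=cam("scene")
o=np.zeros((600,640,3),np.uint8);o[:400]=p["image"];o[400:,:300]=cv2.resize(sc["image"][145:245,300:450],None,fx=2,fy=2)
cv2.imwrite("pics/w9.png",o[:,:,::-1])
E
python3 r.py
```

```text
25.9 [0.6075 0.115  0.2099] [-0.0659  0.6895 -0.0297]
[236.9, 239.4] 0.84 jaw along 0.006900231288607395
```

View pics/w9.png

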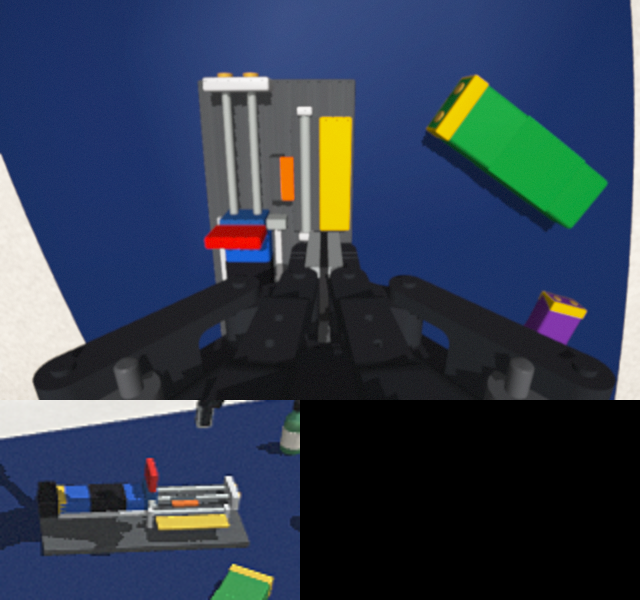

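The view shows the jaw run in against the pack and the release plate back up. I'll check jaw travel and pack position numerically before handing in.

```bash
cat > s.py <<'E'
from h import *
def cen(im,z=None):
    h=cv2.cvtColor(im,cv2.COLOR_BGR2HSV)[150:215,330:420];m=cv2.inRange(h,(0,170,90),(5,255,255))|cv2.inRange(h,(173,170,90),(180,255,255))
    y,x=np.nonzero(m);return x.mean()+330,y.mean()+150,len(x)
sc=cam("scene");d=np.array([.2104,.9776,0])
a=cen(cv2.imread("pics/scene0.png"));b=cen(sc["image"][:,:,::-1].copy())
print(a,b,"jaw moved",(atz(sc,b[:2],.067)-atz(sc,a[:2],.067))@d)
sd=cam("side")
for p in(sc,sd):
  for l,z in(("pack",.012),("pack_term",.0245),("cradle",0),("contact",.0245)):
    e=[(np.round(q["point"]),round(q["score"],2),atz(p,q["point"],z).round(3)) for q in viewer.spot_point(p,l)[:6]]
    print(l,[q for q in e if abs(q[2][0]-.5)<.06 and abs(q[2][1])<.1])
E
python3 s.py
```

```text
(np.float64(371.0615384615385), np.float64(182.24615384615385), 65) (np.float64(375.3970588235294), np.float64(181.75), 68) jaw moved 0.014295863286049213
pack [(array([349., 196.]), 0.92, array([0.491, 0.006, 0.012])), (array([330., 194.]), 0.59, array([ 0.466, -0.051,  0.012]))]
pack_term [(array([330., 195.]), 0.88, array([ 0.488, -0.057,  0.024]))]
cradle [(array([369., 200.]), 0.68, array([0.516, 0.067, 0.   ]))]
contact [(array([329., 194.]), 0.6, array([ 0.478, -0.058,  0.025])), (array([350., 196.]), 0.25, array([0.508, 0.004, 0.024]))]
pack [(array([330., 243.]), 0.7, array([ 0.499, -0.   ,  0.012]))]
pack_term [(array([336., 222.]), 0.88, array([ 0.485, -0.082,  0.024])), (array([336., 227.]), 0.59, array([ 0.485, -0.061,  0.025]))]
cradle [(array([327., 262.]), 0.77, array([0.503, 0.066, 0.   ]))]
contact [(array([340., 225.]), 0.75, array([ 0.472, -0.069,  0.024]))]
```

The jaw stands 14.3 mm out, which is the clamped value, and the cradle is where it was. Handing in.

```bash
python3 -c "
from workcell import job
print(job.finish_job())"
```

```text
the job is handed in; nothing more can be done
None
```

The job is handed in: the jaw caught open at its stop (about 65 mm), and the smaller blue pack is clamped flat against the contacts, with the jaw measured at 14.3 mm, the cradle unmoved and the arm clear; I viewed 12 pictures against the limit of 10.

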